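# Slide the dish stage to its red stop

### The job

Press down the yellow pad in the middle of the sliding stage to free its brake, and while keeping it pressed push the carriage along the rail until it rests against the red stop. Then let the pad come up so that the brake holds the carriage there, and draw back. Only press and push with the fingertips: lift nothing, never force the carriage along with its brake on, and leave alone the dish on the carriage and the loose things round the stage.

Things in the scene. Friction and masses are not known exactly. Their poses are not given: they have to be found in the camera images.
- stage: Fixed grey base plate of the sliding stage, 178 (x) x 420 (y) x 12 mm, screwed to the worktop. Origin: on the worktop under the middle of the rail; the rail runs along its y axis, its x axis points to the dish side, away from the robot (plate from x = -60 to +118 mm). An aluminium block 18 mm thick and 44 mm high closes each end of the rail at y = +-201 mm; a white scale runs along the near edge.
- carriage (a joint): Position in m of the black carriage along the stage's y axis; 0 is the middle of the rail. Block 96 (x) x 90 (y) mm, its top 40 mm above the worktop, 45 mm from its middle to either end face. With the brake on it holds against a push of about 10 N (dry friction); with the pad down it slides with about 1 N. It meets a stop when its middle is 57 mm from the stop's middle along the rail.
- pad (a joint): How far the yellow pad is pressed down, in m: 0 at rest (brake on), 0.009 fully down. It is sprung: the first movement and with it the release of the brake takes about 11 N (a downward push of less leaves the brake partly on), the full travel about 15 N; it comes up and brakes by itself when let go.
- pad_top (a point): Middle of the yellow pad's flat top face, which is also the middle of the carriage; 50 mm above the worktop at rest, 41 mm fully pressed. The pad is 46 (x) x 64 (y) mm; between two ridges across its y ends (7 mm thick, 6 mm above the face) 50 mm of the face are flat. A fingertip may push against a ridge or drag the pad by friction. Its axes are those of the stage.
- red_stop_top (a point): Middle of the top of the red stop, a fixed block 90 (x) x 24 (y) x 32 mm clamped over the rail, top 44 mm above the worktop. It stands on either side of the carriage. This is the stop to go to.
- grey_stop_top (a point): The same for the grey stop, an equal block on the other side of the carriage: not the one to go to.
- dish: Closed petri dish, 64 mm across and 15 mm high, fixed in the carriage's nest; origin under its middle, 80 mm from the pad's middle along the stage's +x, its top 37 mm above the worktop. Not to be touched.
- dropper_bottle: Loose amber dropper bottle, 35 mm across, 106 mm high, standing behind the stage; origin at its foot. Leave it alone.
- beaker: Loose empty glass beaker, 60 mm across, 71 mm high, standing behind the stage; origin at its foot. Leave it alone.
- marker: Loose white marker pen with a blue cap, 128 mm long, 13 mm thick, lying before the stage; origin at its underside. Leave it alone.

How it is judged:
By the outcome, as a careful person would: the job done as asked, in the order asked, and still so for the second after the job is handed in, with the robot touching nothing.
It also fails if it takes over 40 s, if anything falls off the work surface, if the arm or the gripper's body presses on something with over 40 N, if the wrist force passes 120 N, or if a joint passes its speed limit or range.

### The arm

A 6-joint arm with a two-finger parallel gripper is mounted at the origin on a cart in front of the work surface, level with it; the furniture and walls round the work are solid. World frame = base frame: x ahead of the robot, y to its left, z up, the work surface at z = 0. Lengths are in mm, angles in rad, forces in N, time in s.
With the tool pointing down it reaches from about 425 to 925 mm from the base axis. Payload 12.5 kg.
Tool frame: the origin (TCP) lies at the very end of the fingers, on their centre line; the grasp point (between the pads) lies 19 mm behind it (bot.grasp_offset is the distance from the TCP to the grasp point, in mm); z points along the fingers, y is the line along which they close (so a half turn about z gives the same grasp; the last joint's range is limited). The gripper opens to 85 mm and grips with 20 to 120 N. Pads are 22 mm wide; open, the fingers measure 114 mm over their backs; the gripper's body (76 mm by 85 mm) begins 54 mm behind the grasp point. The pads swing forward as they close: fully open they stand 13 mm farther back than shut.
Start: joints at [-1.288, 0.491, 1.559, -0, 1.092, -0.106], TCP at [236.947, -578.36, 231.327] pointing down, gripper open.
Joint ranges: [-3.1, 3.1], [-0.84, 2.19], [0.05, 2.79], [-1.13, 4.28], [0.06, 2.93], [-2.69, 2.69]. Speed limits (rad/s): [2.22, 2.22, 2.79, 3.14, 3.14, 3.14].

### API

Orientations are given as a 3x3 rotation matrix whose columns are the frame's x, y, z axes.
In Python, from cell import bot, eoat, kin, vision, status gives the robot as it stands. Calls block until the motion is done:
- bot.move_pose(position, orientation): joint-space move of the TCP to a pose.
- bot.move_linear(position, rot=None, max_speed=150, until_force=None): straight line of the TCP; rot=None keeps the orientation; max_speed is the mean speed in mm/s. With until_force (N) it stops when the force on the tool has changed by that much, and returns True; else False.
- bot.movej(angles): joint-space move.
- eoat.grip(opening, effort=None): opening from 0.0 (shut) to 1.0 (fully open); effort is the grip in N (None keeps the last); returns when the fingers have stopped.
- bot.pause(seconds).
- kin.solve_ik(position, orientation): joint angles nearest the present ones, or None.
- vision.read_camera(name): name is "scene" or "top" or "wrist"; returns a dict with "pixels" (480x640x3 uint8, red, green, blue), "fov_y" (degrees; the focal length in pixels is half the picture's height over the tangent of half this angle, whatever the lens; pixels are square), "cx", "cy" (the principal point, pixels), "world_to_cam" (4x4, takes a point from world to camera coordinates). Camera axes: x right, y up, looking along -z (the intrinsics and any distortion apply to the point x, -y, -z); pixel columns grow to the right and rows downward; lengths in mm; the calibration is good to about 2 mm. The wrist camera is an equidistant fisheye: a pixel r from the principal point sees the ray r / f radians off the axis. A picture is of the moment at which its call begins. There is no depth.
A pose or a line that the arm cannot do raises bot.PlanningError and nothing moves.
- bot.finish_job(): hands the job in; it is judged then, once.
Readings, each from a call of its own:
- status.current_time_s(): time.
- status.current_q(): joint angles.
- status.current_joint_vel(): joint speeds.
- status.current_effort(): joint torques, N m.
- status.current_tool_pos(): TCP position.
- status.current_eef_rot(): TCP orientation.
- status.current_wrist_force(): force on the tool from outside, world axes, zero at the start.
- status.current_ft_torque(): the same for the moment, N m.
- status.current_gripper_width(): opening from 0.0 (shut) to 1.0 (fully open).
- status.current_finger_force(): force on a finger pad.
Only numpy, scipy, OpenCV 4.12 (cv2) and the standard library are available. Lean on these libraries where they do the work, as an engineer would, in place of code of your own. Each camera call takes 0.05 s, during which the arm holds its last target. There are 200 camera calls.

## Working session

There is one attempt and no reset: what is moved stays moved. The work goes in short steps, each a Python script; the robot and the scene stay as the last script left them, time stands still between calls to the robot, and variables do not carry over. Pictures are saved under pics/ and viewed, at most 10 in all, crops included, and the job is handed in when it is done.

```bash
mkdir -p pics; ls
python3 - <<'E'
from cell import bot,eoat,kin,vision,status
import cv2,numpy as np,pickle
for n in("scene","top"):
    r=vision.read_camera(n); cv2.imwrite(f"pics/{n}0.png",r["pixels"][:,:,::-1]); pickle.dump(r,open(n+".pkl","wb"))
    print(n,r["fov_y"],r["cx"],r["cy"],r["world_to_cam"].round(3).tolist())
print(status.current_time_s())
E
```

```text
pics
scene 51.908864019540964 321.1626304730094 237.69692112856018 [[-0.875, -0.484, -0.008, 444.374], [0.319, -0.588, 0.743, -270.994], [-0.365, 0.648, 0.669, -725.882], [0.0, 0.0, 0.0, 1.0]]
top 49.06603664835972 324.1319468700677 249.41392588245216 [[-0.011, -1.0, 0.006, -71.862], [0.996, -0.011, 0.087, -533.07], [-0.087, 0.007, 0.996, -988.198], [0.0, 0.0, 0.0, 1.0]]
0.1
```

View pics/top0.png

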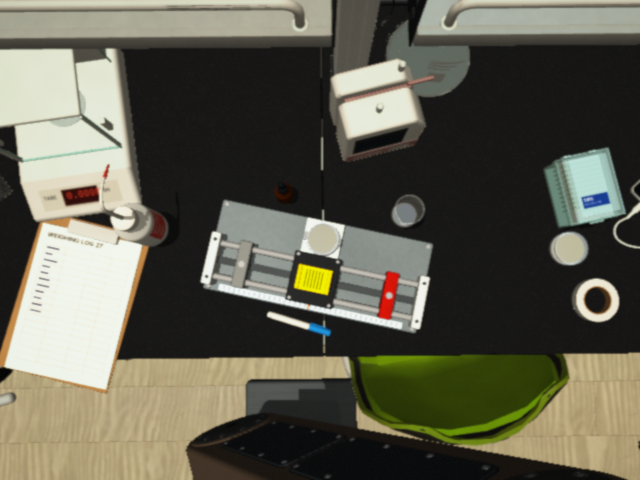

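View pics/scene0.png

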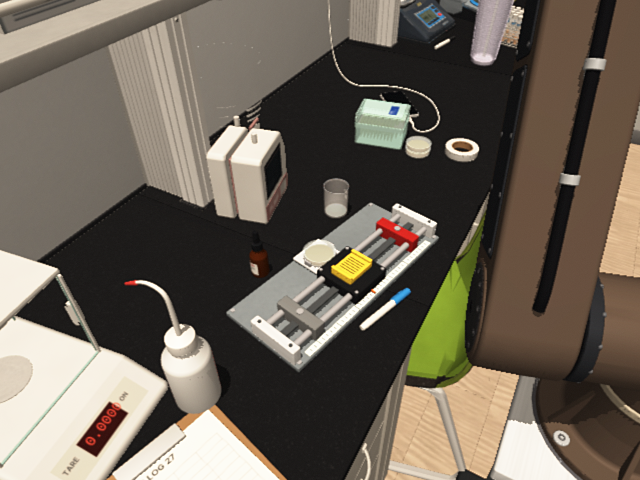

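The top view shows the pad at about (313,279), the red stop at (389,295), the grey stop at (243,265) and the marker below the plate. I'll take an enlarged crop next.

```bash
cat > h.py <<'E'
import numpy as np,pickle
def ray(r,u,v,z):
    f=240/np.tan(np.radians(r["fov_y"]/2)); W=r["world_to_cam"]; R=W[:3,:3]; c=-R.T@W[:3,3]
    d=R.T@np.array([(u-r["cx"])/f,-(v-r["cy"])/f,-1]); return c+d*(z-c[2])/d[2]
E
python3 - <<'E'
import cv2
i=cv2.imread("pics/top0.png")[195:340,195:440]
cv2.imwrite("pics/crop.png",cv2.resize(i,None,fx=3.2,fy=3.2,interpolation=cv2.INTER_CUBIC))
E
```

```text
(no output)
```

View pics/crop.png

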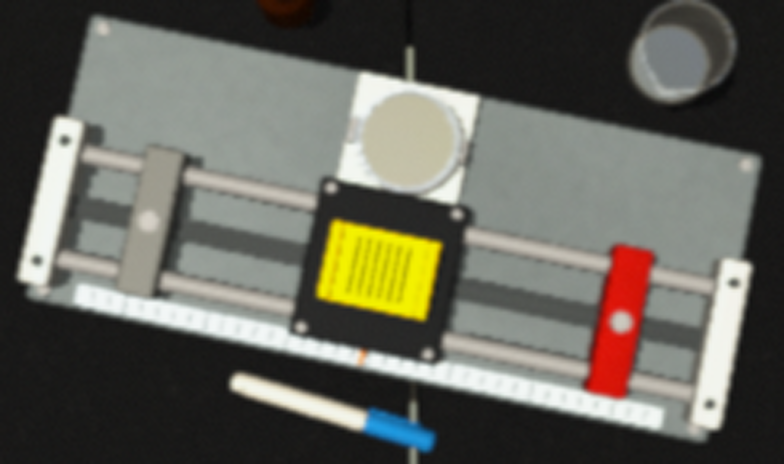

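Run:
```python
import pickle,numpy as np,h
from cell import kin,status
r=pickle.load(open("top.pkl","rb"))
P=lambda u,v,z:h.ray(r,195+(u+.5)/3.2-.5,195+(v+.5)/3.2-.5,z)
pad=P(379,270,50);red=P(620,321,44);grey=P(152,220,44);e1=P(50,200,44);e2=P(721,345,44)
print(pad,red,grey,e1,e2,np.linalg.norm(e1-e2),np.linalg.norm(pad-red))
# corners of plate at z=12
c=[P(*q,12) for q in((98,15),(758,157),(708,440),(28,300))]; print(np.round(c,1), np.linalg.norm(c[0]-c[1]))
d=e1-e2;print("yaw",np.arctan2(d[1],d[0])-np.pi/2)
yaw=np.arctan2(d[1],d[0])-np.pi/2
X=np.array([np.cos(yaw),np.sin(yaw),0]);Y=np.array([-np.sin(yaw),np.cos(yaw),0]);Z=np.array([0,0,-1.])
for n,y in(("+X",X),("-X",-X),("+Y",Y),("-Y",-Y)):
    R=np.c_[np.cross(y,Z),y,Z];print(n,kin.solve_ik(pad+[0,0,60],R))
print(status.current_eef_rot())
```

```text
[474.74362605 -56.33517669  50.        ] [ 443.56914459 -196.92129575   44.        ] [505.72335925  76.7097183   44.        ] [518.1423735 136.5946642  44.       ] [ 428.93177773 -255.6872483    44.        ] 402.29793595642303 144.12600447905115
[[ 633.8  114.8   12. ]
 [ 542.1 -287.4   12. ]
 [ 371.8 -252.3   12. ]
 [ 460.2  156.1   12. ]] 412.4779922458199
yaw -0.22361140832711235
+X [-2.56397051e-01  4.65518734e-01  2.03824716e+00 -4.44089210e-16
  6.37826757e-01 -3.27856430e-02]
-X None
+Y [-2.56397051e-01  4.65518734e-01  2.03824716e+00 -4.44089210e-16
  6.37826757e-01 -1.60358197e+00]
-Y [-2.56397051e-01  4.65518734e-01  2.03824716e+00 -4.44089210e-16
  6.37826757e-01  1.53801068e+00]
[[ 9.25361242e-01  3.79086395e-01 -2.77820333e-04]
 [ 3.79086487e-01 -9.25360803e-01  9.05352389e-04]
 [ 8.61227263e-05 -9.43095946e-04 -9.99999552e-01]]
```

```bash
cat >> h.py <<'E'
yaw=-0.2236
X=np.array([np.cos(yaw),np.sin(yaw),0]);Y=np.array([-np.sin(yaw),np.cos(yaw),0]);Z=np.array([0,0,-1.])
R=np.c_[np.cross(X,Z),X,Z]
pad=np.array([474.7,-56.3,50])
E
python3 - <<'E'
from cell import bot,eoat,kin,vision,status
import cv2,h,pickle
eoat.grip(0.0)
bot.move_pose(h.pad+[0,0,110],h.R); bot.move_linear(h.pad+[0,0,30])
r=vision.read_camera("wrist");pickle.dump(r,open("w.pkl","wb"))
cv2.imwrite("pics/w1.png",r["pixels"][:,:,::-1])
f=240/__import__("numpy").tan(__import__("numpy").radians(r["fov_y"]/2));print(f,r["cx"],r["cy"])
print(status.current_tool_pos(),status.current_wrist_force(),status.current_time_s(),status.current_gripper_width())
E
```

```text
371.64829954431775 318.75095044035425 237.59478355386105
[475.11283694 -56.55625319  80.7128167 ] [ 0.56923687 -0.49868652  0.56316115] 3.675 -0.001032533267458077
```

View pics/w1.png

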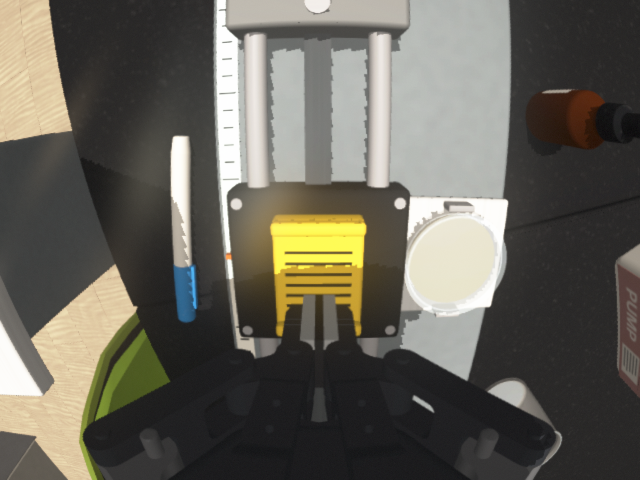

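The wrist view shows the fingertips at (320,300). They line up with the pad, whose columns run from 273 to 365, so I'll press now.

Run:
```python
from cell import bot,status
import h
p=h.pad-2*h.Y
bot.move_linear([p[0],p[1],56],max_speed=60)
print(status.current_wrist_force())
print(bot.move_linear([p[0],p[1],37],max_speed=12,until_force=24))
bot.pause(.2)
print(status.current_tool_pos(),status.current_wrist_force(),status.current_time_s())
```

```text
[ 0.59644136  0.2150993  -0.18611397]
True
[474.42028954 -58.30094351  41.11357781] [-2.52523465  1.67237097 14.47994344] 5.6417
```

Run:
```python
from cell import bot,status
import numpy as np
for k in range(6):
    p=status.current_tool_pos()
    bot.move_linear([p[0],p[1],40.3-0.5*k],max_speed=10); bot.pause(.15)
    f=status.current_wrist_force(); print(status.current_tool_pos(),f,status.current_time_s())
    if f[2]>22: break
```

```text
[474.44416937 -58.29344705  40.9403022 ] [-2.61515497  0.0709556  15.00840983] 6.0417
[474.5463433  -58.32186536  40.85750223] [-3.82607057  1.1445229  21.31311512] 6.4417
[474.60149874 -58.32954209  40.74316334] [-5.29281928  1.98828875 28.72849472] 6.8417
```

Run:
```python
from cell import bot,status
import h
s=status.current_tool_pos()
for d in (5,40,75):
    q=s-d*h.Y; q[2]=39.3
    hit=bot.move_linear(q,max_speed=25,until_force=15)
    f=status.current_wrist_force(); p=status.current_tool_pos()
    print(hit,(s-p)@h.Y,(p-s)@h.X,p[2],f@h.Y,f@h.X,f[2],status.current_time_s())
    if hit or f[2]<15: break
```

```text
False 5.10432021997254 0.03989633606245841 40.734029947239364 -0.9954454549560712 -5.737283297467816 30.421486409210694 7.1917
False 40.06361048233861 0.14196891247380233 40.76322136750521 -1.1993077489693114 -6.902503022970684 28.40059650279388 8.7417
False 75.12364480348018 0.2260371088995597 40.7647160633301 -0.7509243413213008 -5.819297115771643 28.079595410428094 10.2917
```

Pushing takes about 1 N while the pad takes 28 N, so the brake is free. Next is the slow approach to the stop.

Run:
```python
from cell import bot,status,vision
import h,cv2
s=status.current_tool_pos()
for d in range(2,27,2):
    q=s-d*h.Y; q[2]=39.3
    hit=bot.move_linear(q,max_speed=12,until_force=10)
    f=status.current_wrist_force(); p=status.current_tool_pos()
    print(hit,round((s-p)@h.Y,2),round(p[2],2),round(f@h.Y,2),round(f[2],2),status.current_time_s())
    if hit or f[2]<15 or f@h.Y>5: break
r=vision.read_camera("top");i=r["pixels"][195:340,195:440,::-1]
cv2.imwrite("pics/t2.png",cv2.resize(i,None,fx=3.2,fy=3.2,interpolation=cv2.INTER_CUBIC))
r=vision.read_camera("wrist");cv2.imwrite("pics/w2.png",r["pixels"][:,:,::-1])
```

```text
False 2.12 40.75 0.17 29.43 10.6167
False 4.11 40.73 -0.04 29.63 10.9333
False 6.12 40.75 -1.27 30.04 11.25
False 8.11 40.74 -0.85 29.16 11.5667
False 10.13 40.74 -0.19 29.21 11.8833
False 12.14 40.76 -0.06 29.06 12.2
True 12.84 41.04 5.36 14.96 12.4083
```

View pics/w2.png

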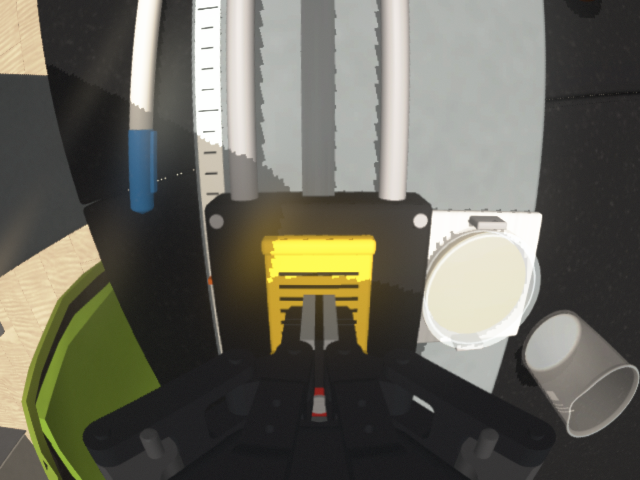

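The lateral force rose to 5 N after 88 mm of travel, against 87 mm expected, so the carriage is at the stop. I'll press again, seat it gently, then lift straight up.

Run:
```python
from cell import bot,status,vision
import h,cv2,numpy as np
def st(t):
    f=status.current_wrist_force(); p=status.current_tool_pos()
    print(t,p.round(2),round(f@h.Y,2),round(f[2],2),status.current_time_s())
st("now")
p=status.current_tool_pos(); q=p.copy(); q[2]=39.5; bot.move_linear(q,max_speed=10); st("press")
q=q-1.0*h.Y; print(bot.move_linear(q,max_speed=8,until_force=8)); st("seat")
p=status.current_tool_pos()
bot.move_linear([p[0],p[1],60],max_speed=25); st("up")
bot.move_linear([p[0],p[1],160],max_speed=120)
t=np.array([330,-330,220.])
try: bot.move_pose([400,-330,230.],h.R)
except Exception as e: print(e)
st("back")
r=vision.read_camera("top");i=r["pixels"][195:340,195:440,::-1]
cv2.imwrite("pics/t3.png",cv2.resize(i,None,fx=3.2,fy=3.2,interpolation=cv2.INTER_CUBIC))
```

```text
now [ 455.16 -144.11   41.15] 5.24 14.69 12.5083
press [ 455.33 -144.05   40.75] 0.76 25.42 12.7667
True
seat [ 455.13 -144.21   41.08] 5.32 14.02 12.975
up [ 455.06 -144.23   59.82] 0.43 0.16 13.9
back [ 399.96 -329.07  229.16] 0.56 -0.23 15.7167
```

View pics/t3.png

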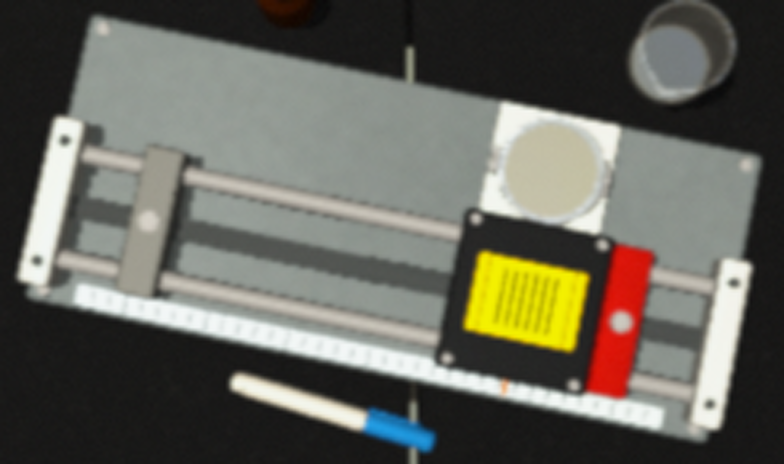

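The carriage touches the red stop: the pad's middle at (525,301) and the stop's at (620,321) are about 57 mm apart. Nothing else has moved.

```bash
python3 -c "
from cell import bot
print(bot.finish_job())"
```

```text
the job is handed in; nothing more can be done
None
```

The carriage rests against the red stop with the pad up and its brake on; the arm is drawn back, the dish and loose things are untouched, and the job was handed in at about 16 s.

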